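Load a cartridge in the push-latch tray of a strip reader

ROBOT

A 7-joint arm with a two-finger parallel gripper is mounted at the origin on a cart in front of the work surface, level with it; the furniture and walls round the work are solid. World frame = base frame: x ahead of the robot, y to its left, z up, the work surface at z = 0. Lengths are in mm, angles in rad, forces in N, time in s.
With the tool pointing down it reaches from about 350 to 900 mm from the base axis. Payload 7.2 kg.
Tool frame: the origin (TCP) lies between the finger pads; the fingertips stand 17 mm ahead of it and the grasp point (between the pads) lies 2 mm behind it; z points along the fingers, y is the direction in which the jaws open and shut (so a half turn about z gives the same grasp; the last joint's range is limited). The gripper opens to 88 mm and grips with 3 to 60 N. Pads are 20 mm wide; open, the fingers measure 115 mm over their backs; the gripper's body (75 mm by 178 mm) begins 61 mm behind the grasp point.
Start: joints at [1.167, 0.411, -0.013, 1.596, 0.006, 1.134, -0.082], TCP at [205.941, -590.099, 239.653] pointing down, gripper open.
Joint ranges: [-2.95, 2.95], [-0.29, 1.99], [-1.47, 1.44], [0.14, 2.54], [-1.03, 4.17], [0.13, 1.85], [-2.86, 2.86]. Speed limits (rad/s): [2.39, 2.39, 3.01, 3.01, 3.14, 3.14, 3.14].

INTERFACE

Orientations are given as a unit quaternion [w, x, y, z].
In Python, from workcell import robot gives the robot as it stands. The module is installed in compiled form; this text tells all that it offers.
- The arm moves only by the shell command python3 -m jog 'ROWS' [FORCE]. ROWS is JSON, one flat list of numbers, 5 for each row, row after row: the finger opening in m, from 0 to 0.0878, then the shift along the tool's x, y, z in m, then the turn about the tool's z in degrees. A call has 1 to 12 rows; each row is the pose to reach, as a shift and turn from the pose commanded when the call began, along the tool's axes at that moment; what a row does not reach only later rows make up. A row lasts 1/10 s, in which the tool goes at most 50 mm and 8.59 degrees, less where a joint would pass 70% of its speed; a pose out of reach is approached as far as the arm can. A call with a gripper value outside its range is refused whole. The fingers move at their own pace and stop on an object; FORCE is the grip in N (left out, the last holds). Time passes only in rows, so rows that repeat a pose let the fingers close. It gives the time, the measured TCP pose, the force and the opening at its end, in the units of the state.
- robot.observe(): the state, without advancing time (a new reading comes with each control period).
- robot.read_camera(name): name is "scene" or "top" or "wrist"; returns a dict with "img" (400x640x3 uint8, blue, green, red), "fx", "fy", "cx", "cy" (pixels), "k1" (the pictures are not rectified: a ray, as slopes to the right and down, at radius r is drawn at 1 + k1 r^2 times it, then the intrinsics apply), "origin" and "orientation" of the camera in the world. Camera axes: x right, y down, z forward; pixel columns grow to the right and rows downward; lengths in mm; the calibration is good to about 2 mm. A picture is of the moment at which its call begins. There is no depth.
- robot.sign_off(): hands the job in, once; it reports no verdict.
Trained networks look in the newest picture that a camera, given by its name, has taken for a name from the list of things; names that differ only in an ending like _2 or _b are one class to them, and where a whole thing is asked for, a point or a joint stands for the part that bears it (a point fixed in the world has none). Each returns a list of dicts, best first, with "confidence" (0 to 1); they miss things now and then, are a little off and sometimes report something else, mostly with a low value. They report only what shows in the picture. A call takes as long as a camera call. They do not tell look-alikes from the thing itself.
- robot.spot_in(thing, camera): "bbox" ([left, top, right, bottom] in pixels, round what is visible of it).
- robot.silhouettes(thing, camera): "pixels" (400x640 bool, what is visible of it) and "bbox" ([left, top, right, bottom] in pixels, round what is visible of it).
The state is a dict: "clock": time; "joint_positions": joint angles; "dq": joint speeds; "joint_efforts": joint torques, N m; "tool_pos": TCP position; "ee_rot": TCP orientation; "force": force on the tool from outside, world axes, zero at the start; "wrist_torque": the same for the moment, N m; "grip_width": finger opening in mm.
Only numpy, scipy, OpenCV 4.12 (cv2) and the standard library are available. Lean on these libraries where they do the work, as an engineer would, in place of code of your own. Each camera call takes 0.05 s, during which the arm holds its last target. There are 200 camera calls.

TASK

The reader's tray is shut on a push latch: press its front to release it, and the tray springs out. Lift the cartridge out of its caddy, stand it upright on the open bench and let go, so that you can take it by its other sides, and set it flat in the nest of the open tray. Push the tray in until it latches shut again with the cartridge in it, without disturbing the timer, the dropper bottle or the petri dish.

Things in the scene. Friction and masses are not known exactly. Their poses are not given: they have to be found in the camera images.
- reader: Low white bench reader fixed to the bench, 140 mm deep, 124 mm wide, 58 mm high; a grey display block on the rear 55 mm of its top reaches 89 mm. Origin on the bench, mid-width, 85 mm behind the housing's front face. x points from front to back, the way the tray is pushed in; z up.
- tray (a joint): Travel of the tray, m: 0 latched shut, +0.070 sprung right out, -0.0085 pressed to its stop. A spring drives it out (5 N shut, 2 N open) in about 1 s. Push-push latch: from latched, pressing to the stop (at least 8 mm) and backing off releases it; from open, pushing to the stop and backing off latches it, settling within 2 mm of 0. A shorter press changes nothing; 12 N at the stop is ample.
- tray_front (a point): Centre of the outer face of the tray's flat grey front panel (104 mm wide, 38 mm high, from 12 to 50 mm above the bench; 12 mm proud of the housing when latched); moves with the tray. Axes as the reader's.
- tray_nest (a point): Centre of the nest floor, 18 mm above the bench, 36 mm behind the panel's outer face, 46 mm before the housing when open; moves with the tray, axes as the reader's. Nest 56 mm long (x) between the panel (50 mm above the bench) and a rear wall (44 mm): no finger room there. Two ribs 5 mm high, 37 mm apart across y, guide the cartridge; above them its sides are open for fingers.
- cartridge_center (a point): Centre of the loose white cartridge, a box 50 mm long (x), 32 mm wide (y), 26 mm high (z up), 60 g, with a dark window on its top; alike either way round. It lies in the nest with its length along the tray's x.
- caddy: Small aluminium caddy fixed to the bench, holding the cartridge at the start. Origin on the bench under its centre. Floor 4 mm thick, 44 mm long (x); cheeks on its +y and -y sides, 5 mm thick, 37 mm apart, 28 mm high, so the cartridge (same axes, top 30 mm above the bench) can be taken only by its two ends, 3 mm out of the caddy, and leaves straight up.
- timer: Bystander: square white bench timer 62 x 62 x 15 mm, lying on the bench, origin under its centre.
- dropper_bottle: Bystander: small dropper bottle, 25 mm across, 57 mm high, standing on the bench, origin under its centre.
- petri_dish: Bystander: round petri dish, 62 mm across, 13 mm high, lying on the bench, origin under its centre.
Not all that is in view belongs to the job. What is shaped like the part that bears cartridge_center but orange is not meant.

How it is judged (in metres and radians):
On the way, in this order (a step that is already met when the one before it is completed fails the run):
1. the cartridge stands upright on the bench, clear of the caddy, and has been let go (height (world z) of cartridge_center between 0.01 and 0.0155 m and angle between cartridge_center's own z axis and vertical below 0.1 rad and horizontal distance between cartridge_center and caddy above 0.05 m and contact force between the fingers and cartridge below 0.05 N), for 0.2 s.
2. the cartridge lies flat in the nest of the open tray and has been let go (x of cartridge_center in the frame of tray_nest between -0.006 and 0.006 m and y of cartridge_center in the frame of tray_nest between -0.005 and 0.005 m and z of cartridge_center in the frame of tray_nest between 0.01 and 0.0165 m and angle between cartridge_center's own z axis and vertical below 0.1 rad and contact force between the fingers and cartridge below 0.05 N and value of joint tray above 0.055 m), for 0.2 s.
At the end, for the whole second after the job is handed in: The tray is latched shut (within 4 mm of its latched place, held by the latch alone), with the cartridge flat in its nest (within 6 mm along and 5 mm across of the centre, tilted less than 0.1 rad) and at rest (x of cartridge_center in the frame of tray_nest between -0.006 and 0.006 m and y of cartridge_center in the frame of tray_nest between -0.005 and 0.005 m and z of cartridge_center in the frame of tray_nest between 0.01 and 0.0165 m and angle between cartridge_center's own z axis and vertical below 0.1 rad and value of joint tray between -0.004 and 0.004 m and linear speed of cartridge below 0.02 m/s); the robot touches nothing.
It fails at once if the timer moved more than 30 mm or tipped over (distance of timer from where it was at the start of the episode above 0.03 m or angle between timer's own z axis and vertical above 0.5 rad).
It fails at once if the dropper bottle moved more than 30 mm or tipped over (distance of dropper_bottle from where it was at the start of the episode above 0.03 m or angle between dropper_bottle's own z axis and vertical above 0.5 rad).
It fails at once if the petri dish moved more than 30 mm or tipped over (distance of petri_dish from where it was at the start of the episode above 0.03 m or angle between petri_dish's own z axis and vertical above 0.5 rad).
It also fails if it takes over 72 s, if anything falls off the work surface, if the arm or the gripper's body presses on something with over 40 N, if the wrist force passes 120 N, or if a joint passes its speed limit or range.

## Working session

There is one attempt and no reset: what is moved stays moved. The work goes in short steps, Python scripts to look and compute and a shell command to move; the robot and the scene stay as the last step left them, time stands still between calls to the robot, and variables do not carry over. Pictures are saved under pics/ and viewed, about 8 in all and at most 12, crops included, and the job is handed in when it is done.

```bash
mkdir -p pics; cat > h.py <<'E'
import numpy as np, cv2
from scipy.spatial.transform import Rotation as R
from workcell import robot
def rot(q): return R.from_quat([q[1],q[2],q[3],q[0]]).as_matrix()
def ray(c,u,v):
    xd,yd=(u-c['cx'])/c['fx'],(v-c['cy'])/c['fy']; x,y=xd,yd
    for _ in range(20):
        s=1+c['k1']*(x*x+y*y); x,y=xd/s,yd/s
    return rot(c['orientation'])@np.array([x,y,1.])
def at_z(c,u,v,z):
    d=ray(c,u,v); o=np.array(c['origin']); return o+d*(z-o[2])/d[2]
def proj(c,p):
    q=rot(c['orientation']).T@(np.array(p,float)-np.array(c['origin'])); x,y=q[0]/q[2],q[1]/q[2]
    s=1+c['k1']*(x*x+y*y); return np.array([c['fx']*x*s+c['cx'],c['fy']*y*s+c['cy']])
def minrect(c,m,z):
    # rectangle of mask outline back-projected on plane z
    cs,_=cv2.findContours(m.astype(np.uint8),0,1); k=max(cs,key=cv2.contourArea)[:,0]
    P=np.array([at_z(c,u,v,z)[:2] for u,v in k],np.float32); return cv2.minAreaRect(P)
E
python3 - <<'E'
from h import *
s=robot.observe(); print(s['clock'],s['tool_pos'],s['ee_rot'],s['force'],s['grip_width'])
for n in ['scene','top','wrist']:
    c=robot.read_camera(n); cv2.imwrite(f'pics/{n}0.png',c['img']); print(n,c['origin'],c['orientation'],c['fx'])
    if n!='wrist':
      for t in ['reader','tray_front','cartridge_center','caddy','timer','dropper_bottle','petri_dish']:
        for d in robot.spot_in(t,n)[:3]:
            b=d['bbox']; print(t,round(d['confidence'],2),np.round(b),np.round(at_z(c,(b[0]+b[2])/2,(b[1]+b[3])/2,20)))
E
```

```text
0.0 [ 205.79206804 -589.67414819  238.82913026] [-7.46832988e-04  9.85930235e-01  1.67155563e-01 -1.80019316e-04] [ 1.20582691 -0.13547776 -0.565968  ] 88.01956007031019
scene [ 274.74062991 -621.44779378  705.35880501] [-0.39132155  0.89289595 -0.19985604  0.09829459] 384.935457309114
reader 0.62 [317. 170. 395. 240.] [683. -22.  20.]
tray_front 0.97 [318. 198. 344. 236.] [605. -32.  20.]
cartridge_center 0.93 [331. 254. 353. 270.] [ 562. -169.   20.]
cartridge_center 0.6 [317. 286. 344. 314.] [ 496. -244.   20.]
caddy 0.81 [316. 288. 343. 314.] [ 493. -246.   20.]
caddy 0.35 [317. 197. 340. 236.] [601. -27.  20.]
caddy 0.25 [319. 171. 393. 238.] [684. -19.  20.]
timer 0.69 [254. 162. 279. 180.] [521. 207.  20.]
dropper_bottle 0.71 [394. 265. 402. 288.] [ 655. -255.   20.]
petri_dish 0.57 [301. 142. 320. 158.] [677. 247.  20.]
petri_dish 0.39 [318. 195. 340. 236.] [603. -25.  20.]
top [ 376.00232304   19.04853654 1110.11270373] [ 0.06700574 -0.69837957  0.70933019 -0.06802129] 429.37620432463166
reader 0.97 [315. 132. 365. 200.] [674. -46.  20.]
tray_front 0.84 [315. 186. 358. 201.] [601. -36.  20.]
cartridge_center 0.76 [412. 221. 428. 240.] [ 501. -245.   20.]
cartridge_center 0.52 [378. 196. 396. 221.] [ 560. -164.   20.]
caddy 0.51 [406. 226. 427. 242.] [ 491. -236.   20.]
caddy 0.35 [413. 165. 424. 175.] [ 660. -253.   20.]
caddy 0.18 [316. 190. 355. 200.] [597. -32.  20.]
timer 0.72 [225. 212. 249. 236.] [525. 222.  20.]
dropper_bottle 0.39 [412. 165. 426. 176.] [ 658. -254.   20.]
petri_dish 0.93 [210. 153. 232. 170.] [691. 267.  20.]
wrist [ 273.03936767 -566.37866197  385.31427061] [ 0.10737714  0.80823882 -0.57384239 -0.07697446] 298.6297442978427
```

```bash
python3 - <<'E'
from h import *
a=cv2.imread('pics/scene0.png')[120:340,220:440]; b=cv2.imread('pics/top0.png')[120:260,200:440]
a=cv2.resize(a,(600,600),interpolation=2)[:, :400+0] if 0 else cv2.resize(a,(400,400),interpolation=2)
b=cv2.resize(b,(400,233),interpolation=2); b=cv2.copyMakeBorder(b,0,167,0,0,0)
cv2.imwrite('pics/v1.png',np.hstack([a,b]))
E
```

```text
(no output)
```

View pics/v1.png

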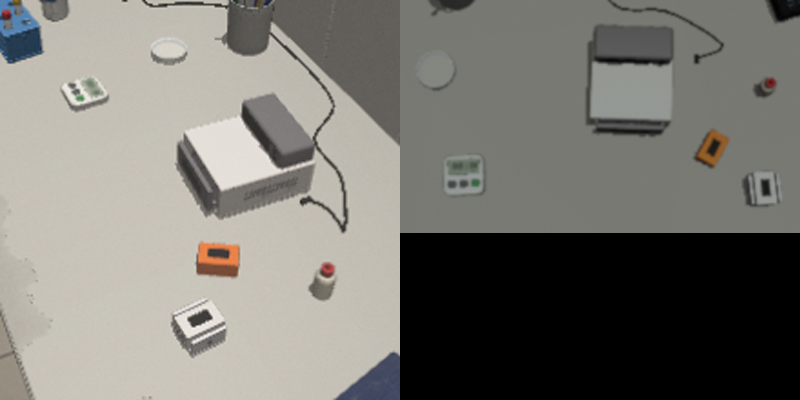

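Candidates: the white cartridge in the caddy (top image, 418,232; scene 331,300) and the orange look-alike (top 388,208; scene 342,262). I choose the white one. Now I'll move closer for a look from the wrist camera.

```bash
python3 -m jog '[0.085,0.04,-0.03,0,0, 0.085,0.08,-0.055,0,0, 0.085,0.12,-0.085,0,0, 0.085,0.16,-0.113,0,0, 0.085,0.2,-0.14,0,0, 0.085,0.24,-0.17,0,0, 0.085,0.28,-0.2,0,0, 0.085,0.32,-0.226,0,0, 0.085,0.35,-0.25,0,0, 0.085,0.38,-0.27,0,0, 0.085,0.38,-0.27,0,0, 0.085,0.38,-0.27,0,0]'
cat > look.py <<'E'
from h import *
import sys
c=robot.read_camera('wrist'); cv2.imwrite(sys.argv[1],c['img'])
for t,z in [('cartridge_center',30),('caddy',28),('tray_front',50),('reader',58),('dropper_bottle',50)]:
    for d in robot.silhouettes(t,'wrist')[:3]:
        b=d['bbox']; r=minrect(c,d['pixels'],z)
        print(t,round(d['confidence'],2),np.round(b),np.round(at_z(c,(b[0]+b[2])/2,(b[1]+b[3])/2,z)),[np.round(x,1) for x in r])
E
python3 look.py pics/w1.png
```

```text
clock: 2.05
tool_pos: [476.0, -209.5, 239.7]
ee_rot: [0.0, 0.986, 0.168, -0.0]
force: [0.3, 0.3, 0.7]
grip_width: 85.0
cartridge_center 0.72 [278.  67. 329. 119.] [ 559. -164.   30.] [array([ 558.5, -163.5]), array([32.9, 50.7]), np.float64(59.3)]
cartridge_center 0.71 [325. 142. 365. 190.] [ 497. -238.   30.] [array([ 495.9, -238. ]), array([52. , 35.2]), np.float64(3.4)]
caddy 0.84 [321. 143. 368. 189.] [ 496. -237.   28.] [array([ 494.2, -217.4]), array([44. ,  6.9]), np.float64(3.4)]
caddy 0.17 [146.   0. 274.  46.] [594. -47.  28.] [array([592.5, -46.3]), array([ 45.5, 137.6]), np.float64(19.2)]
tray_front 0.79 [142.   0. 250.  49.] [584. -42.  50.] [array([590.8, -41.1]), array([109.9,  18.5]), np.float64(86.6)]
reader 0.67 [145.   0. 274.  48.] [588. -58.  58.] [array([588.5, -58.4]), array([ 41.7, 125.1]), np.float64(19.2)]
reader 0.54 [392.  20. 424.  50.] [ 644. -246.   58.] [array([ 644.5, -245.9]), array([23.9, 32.8]), np.float64(51.5)]
dropper_bottle 0.93 [390.  21. 424.  48.] [ 646. -247.   50.] [array([ 647. , -247.3]), array([24. , 35.3]), np.float64(52.1)]
```

View pics/w1.png

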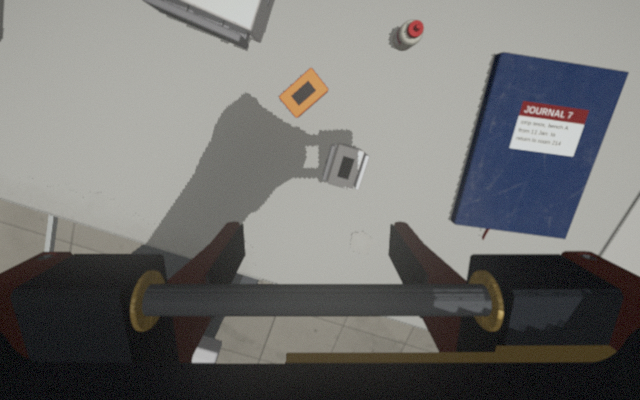

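White cartridge in the caddy at (345,166), orange decoy at (303,92), bottle at (408,33), tray front at top left (200,20). Next I'll go in front of the reader, closing the fingers.

```bash
python3 -m jog '[0,0.017,-0.038,0.02,5, 0,0.034,-0.077,0.04,10, 0,0.051,-0.115,0.06,15, 0,0.069,-0.154,0.08,20, 0,0.069,-0.154,0.09,20, 0,0.069,-0.154,0.09,20, 0,0.069,-0.154,0.09,20, 0,0.069,-0.154,0.09,20]'
python3 look.py pics/w2.png
```

```text
clock: 3.15
tool_pos: [490.6, -43.6, 150.4]
ee_rot: [0.0, 1.0, -0.008, 0.001]
force: [0.9, -0.5, 0.1]
grip_width: 24.4
cartridge_center 0.76 [497. 154. 554. 213.] [ 497. -235.   30.] [array([ 497. , -232.2]), array([54.4, 44.1]), np.float64(5.0)]
cartridge_center 0.76 [416.  79. 486. 146.] [ 560. -160.   30.] [array([ 559.8, -157.8]), array([37.9, 52.4]), np.float64(59.8)]
cartridge_center 0.23 [483. 159. 557. 210.] [ 496. -230.   30.] [array([ 496.1, -209.1]), array([46.7, 18.6]), np.float64(4.1)]
caddy 0.91 [484. 161. 556. 210.] [ 495. -231.   28.] [array([ 495.1, -210.3]), array([47.7, 19. ]), np.float64(3.6)]
tray_front 0.72 [237.  62. 370.  90.] [589. -35.  50.] [array([590.8, -34.9]), array([102.8,  17.8]), np.float64(87.1)]
reader 0.82 [222.   2. 392.  88.] [610. -38.  58.] [array([609.8, -36.3]), array([124.9,  58. ]), np.float64(89.1)]
dropper_bottle 0.65 [539.   1. 589.  14.] [ 634. -227.   50.] [array([ 634.3, -225.7]), array([34.5,  9.1]), np.float64(89.4)]
```

View pics/w2.png

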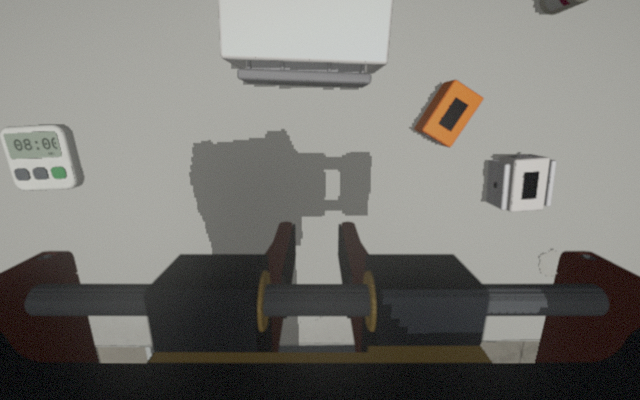

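The wrist image shows the housing's front top edge from (223,60) to (386,67) and the panel's top outer edge from (238,79) to (370,87). I'll calculate yaw and centre from these.

```bash
python3 - <<'E'
from h import *
c=robot.read_camera('wrist')
for e,z in [((222,60,386,67),58),((238,79,370,87),50)]:
    a=at_z(c,e[0],e[1],z);b=at_z(c,e[2],e[3],z); d=a-b
    print((a+b)/2,np.hypot(*d[:2]),np.degrees(np.arctan2(d[1],d[0]))-90)
g=cv2.cvtColor(c['img'],6).astype(int)
for u in (250,300,355): print(u,list(g[56:100:1,u]))
s=robot.observe(); print(s['tool_pos'],s['ee_rot'])
E
```

```text
[596.90112949 -34.38849503  58.        ] 121.08118918747944 -3.091257183079591
[584.07094843 -33.74760968  50.        ] 102.3870559459166 -4.088379045907075
250 [np.int64(181), np.int64(165), np.int64(142), np.int64(111), np.int64(95), np.int64(95), np.int64(98), np.int64(93), np.int64(90), np.int64(97), np.int64(109), np.int64(123), np.int64(115), np.int64(116), np.int64(132), np.int64(136), np.int64(138), np.int64(132), np.int64(133), np.int64(135), np.int64(132), np.int64(118), np.int64(105), np.int64(85), np.int64(74), np.int64(80), np.int64(86), np.int64(127), np.int64(157), np.int64(164), np.int64(162), np.int64(164), np.int64(166), np.int64(166), np.int64(164), np.int64(163), np.int64(163), np.int64(166), np.int64(165), np.int64(163), np.int64(164), np.int64(165), np.int64(163), np.int64(164)]
300 [np.int64(198), np.int64(191), np.int64(180), np.int64(166), np.int64(139), np.int64(110), np.int64(99), np.int64(100), np.int64(99), np.int64(100), np.int64(99), np.int64(95), np.int64(98), np.int64(97), np.int64(105), np.int64(121), np.int64(132), np.int64(133), np.int64(134), np.i
[... 426 characters left out ...]
92), np.int64(184), np.int64(168), np.int64(143), np.int64(116), np.int64(91), np.int64(93), np.int64(94), np.int64(93), np.int64(91), np.int64(91), np.int64(110), np.int64(128), np.int64(115), np.int64(113), np.int64(125), np.int64(128), np.int64(131), np.int64(133), np.int64(134), np.int64(136), np.int64(131), np.int64(114), np.int64(98), np.int64(75), np.int64(69), np.int64(72), np.int64(74), np.int64(101), np.int64(129), np.int64(159), np.int64(166), np.int64(164), np.int64(165), np.int64(164), np.int64(165), np.int64(165), np.int64(165), np.int64(165), np.int64(164), np.int64(161)]
[490.22065593 -42.14287054 149.8735941 ] [ 4.54443085e-05  9.99976272e-01 -6.88577807e-03  2.00780573e-04]
```

```bash
python3 -m jog '[0,0.01,-0.013,0.04,2.5, 0,0.01,-0.013,0.08,2.5, 0,0.01,-0.013,0.11,2.5, 0,0.01,-0.013,0.11,2.5, 0,0.01,-0.013,0.11,2.5]'
python3 -m jog '[0,0.035,0,0,0, 0,0.065,0,0,0, 0,0.07,0,0,0, 0,0.073,0,0,0, 0,0.076,0,0,0, 0,0.076,0,0,0]'
```

```text
clock: 4.0
tool_pos: [500.3, -28.9, 39.9]
ee_rot: [-0.0, 1.0, -0.028, -0.0]
force: [0.8, -0.6, 0.6]
grip_width: 0.6
clock: 4.6
tool_pos: [575.4, -33.3, 40.2]
ee_rot: [0.0, 1.0, -0.028, -0.0]
force: [-1.1, -0.6, -0.1]
grip_width: 0.9
```

```bash
python3 -m jog '[0,0.003,0,0,0, 0,0.006,0,0,0, 0,0.006,0,0,0]'
```

```text
clock: 4.9
tool_pos: [581.0, -33.6, 39.6]
ee_rot: [0.0, 1.0, -0.028, -0.001]
force: [-5.1, 0.4, 3.7]
grip_width: 0.5
```

```bash
python3 -m jog '[0,0.002,0,0,0, 0,0.004,0,0,0, 0,0.004,0,0,0]';python3 -m jog '[0,0.001,0,0,0, 0,0.002,0,0,0, 0,0.002,0,0,0]'
```

```text
clock: 5.2
tool_pos: [584.7, -33.8, 39.5]
ee_rot: [0.0, 1.0, -0.028, -0.001]
force: [-5.9, 0.8, 3.9]
grip_width: 0.1
clock: 5.5
tool_pos: [584.8, -33.9, 39.3]
ee_rot: [0.0, 1.0, -0.028, -0.003]
force: [-12.5, 1.1, 10.5]
grip_width: 0.4
```

At the stop (12.5 N, no further motion). Backing off.

```bash
python3 -m jog '[0,-0.01,0,0,0, 0,-0.02,0,0,0, 0,-0.03,0,0,0, 0,-0.045,0,0,0, 0,-0.06,0,0,0, 0,-0.075,0,0,0, 0,-0.09,0,0,0, 0,-0.105,0,0,0, 0,-0.115,0,0,0, 0,-0.12,-0.06,0,0, 0,-0.12,-0.11,0,0, 0,-0.12,-0.11,0,0]'
```

```text
clock: 6.7
tool_pos: [475.0, 88.9, 40.3]
ee_rot: [-0.002, 1.0, -0.025, 0.001]
force: [-0.1, -1.1, 0.9]
grip_width: 0.6
```

That sideways shift was my slip: I put the lift in the y column. Nothing was touched. Now I'll raise and look at the tray.

```bash
python3 -m jog '[0,0,0,-0.05,0, 0,0,0,-0.1,0, 0.03,0,0.04,-0.12,0, 0.06,0,0.08,-0.12,0, 0.085,0,0.115,-0.12,0, 0.085,0,0.115,-0.12,0, 0.085,0,0.115,-0.12,0, 0.085,0,0.115,-0.12,0]'
python3 look.py pics/w3.png
```

```text
clock: 7.5
tool_pos: [468.2, -31.2, 159.7]
ee_rot: [-0.0, 1.0, -0.028, 0.0]
force: [-0.6, 0.3, -0.5]
grip_width: 45.0
cartridge_center 0.97 [422.  43. 493. 114.] [ 562. -158.   30.] [array([ 558.4, -157.4]), array([38.3, 54.2]), np.float64(58.5)]
cartridge_center 0.78 [508. 120. 562. 178.] [ 497. -233.   30.] [array([ 496.1, -231.3]), array([52.4, 45.4]), np.float64(3.6)]
cartridge_center 0.5 [495. 122. 567. 176.] [ 497. -230.   30.] [array([ 495., -209.]), array([47.8, 20.2]), np.float64(5.8)]
caddy 0.95 [495. 122. 566. 177.] [ 496. -231.   28.] [array([ 494.4, -209.8]), array([45.2, 20.1]), np.float64(3.1)]
caddy 0.44 [253.  33. 376. 143.] [560. -34.  28.] [array([551.4, -33.1]), array([111.7,  71.8]), np.float64(86.8)]
tray_front 0.66 [252.  33. 377. 143.] [559. -34.  50.] [array([550.3, -33.7]), array([102. ,  67.7]), np.float64(86.8)]
reader 0.82 [230.   2. 400. 137.] [572. -35.  58.] [array([550. , -33.3]), array([99.6, 64.1]), np.float64(86.8)]
```

View pics/w3.png

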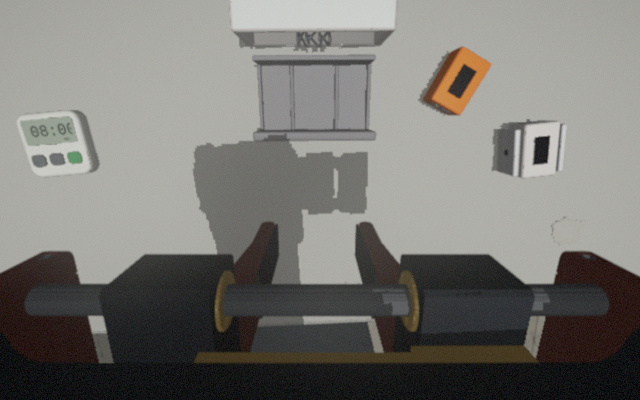

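Tray is open: panel bar at row ~135, cols 253–376; rear wall at row ~60; ribs at about u=291 and 337. I'll take one close crop for edges.

```bash
python3 - <<'E'
from h import *
a=cv2.imread('pics/w3.png')[20:150,235:395]; cv2.imwrite('pics/w3c.png',cv2.resize(a,None,fx=4.6,fy=4.6,interpolation=cv2.INTER_CUBIC))
E
```

```text
(no output)
```

View pics/w3c.png

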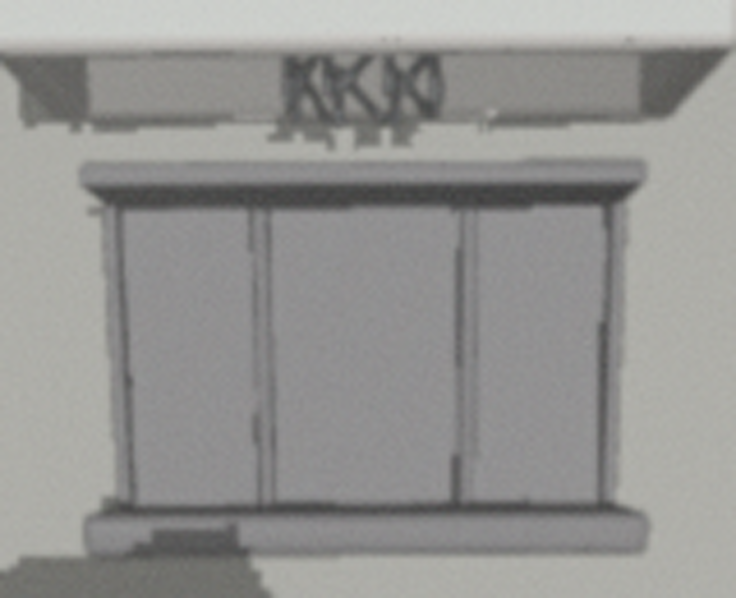

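```bash
python3 - <<'E'
from h import *
c=robot.read_camera('wrist'); s=robot.observe(); print(s['tool_pos'],s['ee_rot'])
f=lambda x,y,z: np.round(at_z(c,235+x/4.6,20+y/4.6,z),1)
print('panel out',f(88,553,50),f(646,550,50),'in',f(88,514,50),f(646,512,50))
print('wall in',f(85,187,44),f(645,182,44),'out',f(85,163,44),f(645,160,44))
print('rib in',f(268,207,23),f(272,505,23),f(463,207,23),f(461,505,23))
print('housing',f(0,47,58),f(735,45,58))
E
```

```text
[468.15003901 -31.58742692 159.59184359] [-3.79106280e-05  9.99609751e-01 -2.79346581e-02 -1.00887734e-05]
panel out [519.9  18.8  50. ] [514.8 -83.5  50. ] in [526.9  18.   50. ] [521.7 -83.5  50. ]
wall in [582.9  13.6  44. ] [578.2 -84.7  44. ] out [586.7  13.2  44. ] [581.7 -84.7  44. ]
rib in [580.9 -16.9  23. ] [525.3 -13.5  23. ] [578.8 -54.   23. ] [523.2 -51.4  23. ]
housing [602.3  22.5  58. ] [595.9 -96.7  58. ]
```

Nest centre is about (552.5,-34.0) with yaw −3.1°, and three independent cues agree. Now the caddy, with a quarter turn.

```bash
python3 -m jog '[0.07,0.004,0.014,0,8.4, 0.07,0.007,0.028,0,16.8, 0.07,0.011,0.042,0,25.2, 0.07,0.014,0.056,0,33.6, 0.07,0.018,0.07,0,42, 0.07,0.022,0.084,0,50.4, 0.07,0.025,0.098,0,58.8, 0.07,0.029,0.112,0,67.2, 0.07,0.033,0.126,0,75.6, 0.07,0.036,0.137,0,83.4, 0.07,0.036,0.137,0,83.4, 0.07,0.036,0.137,0,83.4]'
python3 look.py pics/w4.png; python3 - <<'E'
from h import *
s=robot.observe(); print(s['tool_pos'],s['ee_rot'],s['joint_positions'])
c=robot.read_camera('wrist'); p=proj(c,[497,-236,30]); x,y=int(p[0])-50,int(p[1])-50
x=max(x,0);y=max(y,0); print(x,y)
cv2.imwrite('pics/w4c.png',cv2.resize(c['img'][y:y+100,x:x+100],(600,600),interpolation=cv2.INTER_CUBIC))
E
```

```text
clock: 9.05
tool_pos: [496.2, -170.3, 159.5]
ee_rot: [0.0, 0.729, -0.685, -0.0]
force: [0.7, 0.4, -0.8]
grip_width: 70.3
cartridge_center 0.87 [292.  98. 353. 136.] [ 494. -238.   30.] [array([ 495.2, -238.8]), array([49.9, 31.1]), np.float64(3.6)]
cartridge_center 0.72 [222. 166. 287. 217.] [ 554. -166.   30.] [array([ 556.7, -166.9]), array([38. , 49.2]), np.float64(61.1)]
cartridge_center 0.58 [294.  88. 346. 143.] [ 497. -239.   30.] [array([ 495.8, -258.1]), array([42.9,  7.5]), np.float64(3.6)]
caddy 0.9 [300.  89. 347. 142.] [ 493. -240.   28.] [array([ 495.4, -258.3]), array([42.3,  7.5]), np.float64(3.6)]
tray_front 0.55 [219. 263. 296. 358.] [547. -49.  50.] [array([550.1, -17.6]), array([72.9, 47.5]), np.float64(3.6)]
reader 0.78 [ 59. 232. 293. 356.] [622. -69.  58.] [array([ 652.9, -110.4]), array([145.4,  36.6]), np.float64(0.9)]
dropper_bottle 0.86 [113.  72. 167. 104.] [ 644. -252.   50.] [array([ 641.7, -251.3]), array([22.6, 41. ]), np.float64(86.5)]
dropper_bottle 0.19 [ 62. 232. 295. 356.] [624. -63.  50.] [array([ 658.9, -106. ]), array([ 35.7, 149.8]), np.float64(89.8)]
[ 496.20356866 -170.51982454  159.69059127] [-7.79638539e-05  7.27966138e-01 -6.85613079e-01 -3.02906735e-05] [ 0.1711983   0.32835183  0.08343814  1.93314026 -0.03505113  0.88144201
 -2.80919089]
269 69
```

View pics/w4c.png

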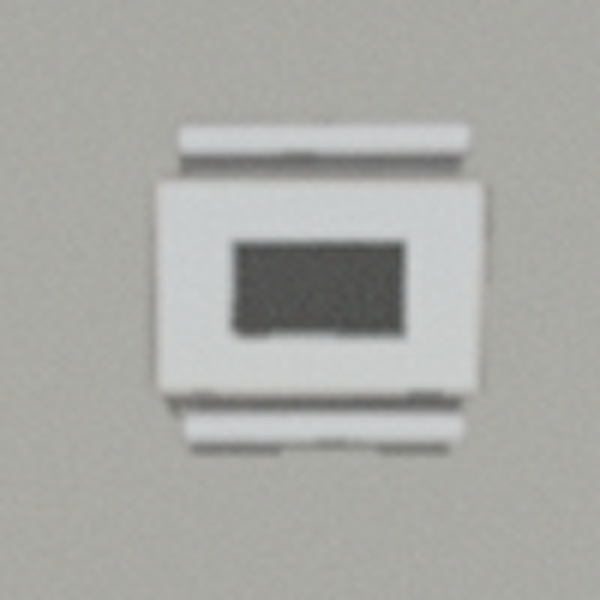

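The close crop confirms the white cartridge between two cheeks, top face at crop (157–482, 180–392), so centre (495.2,−238.8), yaw 3.6°. Joint 7 is near its limit, so I'll use the half-turned grasp.

```bash
python3 -m jog '[0.07,0.006,0,0,-8.4, 0.07,0.012,0.001,0,-16.8, 0.07,0.018,0.001,0,-25.2, 0.07,0.024,0.002,0,-33.6, 0.07,0.03,0.002,0,-42, 0.07,0.036,0.003,0,-50.4, 0.07,0.042,0.003,0,-58.8, 0.07,0.048,0.003,0,-67.2, 0.07,0.055,0.004,0,-75.6, 0.07,0.062,0.005,0,-84, 0.07,0.068,0.005,0,-92.4, 0.07,0.068,0.005,0,-100.2]'
python3 -m jog '[0.07,0,0,0.005,-8.4, 0.07,0,0,0.01,-16.8, 0.07,0,0,0.015,-25.2, 0.07,0,0,0.02,-33.6, 0.07,0,0,0.025,-42, 0.07,0,0,0.03,-50.4, 0.07,0,0,0.04,-58.8, 0.07,0,0,0.05,-67.2, 0.07,0,0,0.06,-75.6, 0.07,0,0,0.07,-80, 0.07,0,0,0.07,-80, 0.07,0,0,0.07,-80]'
python3 - <<'E'
from h import *
s=robot.observe(); print(s['clock'],s['tool_pos'],np.degrees(R.from_matrix(rot(s['ee_rot'])).as_euler('ZYX')),s['joint_positions'])
M=rot(s['ee_rot']); print(M.T@(np.array([495.2,-238.8,25])-s['tool_pos']))
E
```

```text
clock: 10.6
tool_pos: [495.0, -240.1, 159.6]
ee_rot: [0.0, 0.993, 0.121, -0.0]
force: [0.1, 0.8, 0.1]
grip_width: 70.3
clock: 11.8
tool_pos: [495.2, -239.1, 89.7]
ee_rot: [-0.0, 0.686, 0.728, 0.0]
force: [-0.1, -0.2, 0.1]
grip_width: 69.6
11.8 [ 495.17802516 -239.13349156   89.73709301] [ 9.34069333e+01 -1.69763015e-02 -1.79991980e+02] [ 0.76614838  0.52160292 -0.5299601   1.89718704  0.35272906  0.81607001
  0.108511  ]
[3.12415141e-01 5.08157749e-02 6.47371819e+01]
```

```bash
python3 -m jog '[0.07,0,0,0.03,0, 0.07,0,0,0.05,0, 0.07,0,0,0.065,0, 0.07,0,0,0.065,0, 0.03,0,0,0.065,0, 0.03,0,0,0.065,0, 0.03,0,0,0.065,0, 0.03,0,0,0.065,0, 0.03,0,0,0.065,0, 0.03,0,0,0.065,0]' 20
python3 -m jog '[0.03,0,0,-0.01,0, 0.03,0,0,-0.02,0, 0.03,0,0,-0.04,0, 0.03,0,0,-0.05,0, 0.03,0,0,-0.05,0]'
```

```text
clock: 12.8
tool_pos: [495.9, -239.4, 25.6]
ee_rot: [0.001, 0.685, 0.729, 0.0]
force: [-2.0, 0.9, 5.9]
grip_width: 49.6
clock: 13.3
tool_pos: [496.2, -239.6, 76.5]
ee_rot: [0.002, 0.685, 0.729, 0.0]
force: [0.6, 0.1, -0.7]
grip_width: 49.8
```

```bash
python3 -m jog '[0.03,0.02,-0.003,0,0, 0.03,0.045,-0.007,0,2, 0.03,0.07,-0.011,0,4, 0.03,0.095,-0.015,0,6.5, 0.03,0.11,-0.018,0,6.5, 0.03,0.12,-0.019,0,6.5, 0.03,0.12,-0.019,0.02,6.5, 0.03,0.12,-0.019,0.04,6.5, 0.03,0.12,-0.019,0.05,6.5, 0.03,0.12,-0.019,0.052,6.5, 0.03,0.12,-0.019,0.053,6.5, 0.03,0.12,-0.019,0.053,6.5]'
python3 look.py pics/w5.png
```

```text
clock: 14.5
tool_pos: [469.2, -120.8, 22.0]
ee_rot: [0.0, 0.725, 0.689, 0.0]
force: [0.7, 1.1, -0.3]
grip_width: 49.3
cartridge_center 0.77 [265. 212. 368. 282.] [ 469. -114.   30.] [array([ 469.2, -114.2]), array([38.6, 48.4]), np.float64(86.2)]
tray_front 0.89 [398.   2. 640. 196.] [549. -48.  50.] [array([550.4, -49.9]), array([70. , 88.6]), np.float64(87.3)]
reader 0.68 [405.   0. 638. 222.] [545. -52.  58.] [array([551.1, -56. ]), array([76.9, 95.3]), np.float64(87.3)]
```

View pics/w5.png

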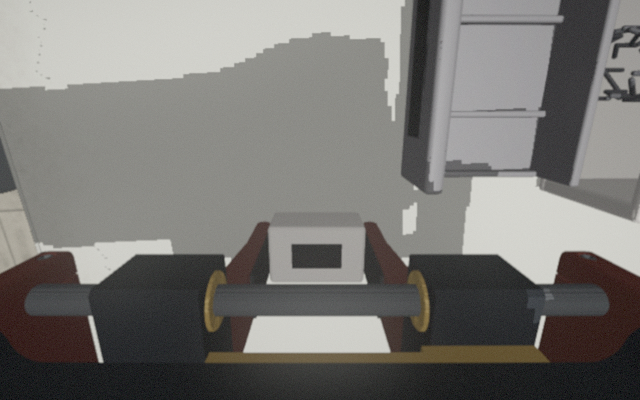

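Cartridge is held upright between the fingers at (316,250). Lower to contact and release.

```bash
python3 -m jog '[0.03,0,0,0.001,0, 0.03,0,0,0.001,0]'; python3 -m jog '[0.065,0,0,0.001,0, 0.065,0,0,0.001,0, 0.065,0,0,0.001,0, 0.065,0,0,0.001,0, 0.065,0,0,0.001,0, 0.065,0,0,0,0, 0.065,0,0,-0.03,0, 0.065,0,0,-0.06,0, 0.065,0,0,-0.1,0, 0.065,0,0,-0.13,0, 0.065,0,0,-0.13,0]'

```

```text
clock: 15.0
tool_pos: [469.1, -120.6, 21.6]
ee_rot: [0.0, 0.725, 0.689, -0.0]
force: [-3.6, 0.7, 12.6]
grip_width: 50.0
clock: 16.1
tool_pos: [471.1, -120.9, 154.5]
ee_rot: [0.003, 0.725, 0.689, 0.002]
force: [0.2, -1.1, -0.1]
grip_width: 65.2
```

```bash
python3 -m jog '[0.06,0,0,0,8.4, 0.06,0,0,0,16.8, 0.06,0,0,0,25.2, 0.06,0,0,0,33.6, 0.06,0,0,0,42, 0.06,0,0,0,50.4, 0.06,0,0,0,58.8, 0.06,0,0,0,67.2, 0.06,0,0,0,75.6, 0.06,0,0,0,84, 0.06,0,0,0,90, 0.06,0,0,0,90]'
python3 - <<'E'
from h import *
c=robot.read_camera('wrist'); cv2.imwrite('pics/w6.png',c['img'])
s=robot.observe(); M=rot(s['ee_rot']); print(s['tool_pos'],np.degrees(R.from_matrix(M).as_euler('ZYX'))[0],s['joint_positions'][6])
for d in robot.silhouettes('cartridge_center','wrist')[:3]:
    r=minrect(c,d['pixels'],26); print(d['confidence'],d['bbox'],r); print(M.T@(np.array([*r[0],25])-s['tool_pos']))
E
```

```text
clock: 17.3
tool_pos: [468.4, -120.4, 149.9]
ee_rot: [0.0, 1.0, -0.026, -0.001]
force: [0.2, -0.2, 1.0]
grip_width: 59.9
[ 468.4486606  -120.35998962  150.02128236] -2.801856046243142 -1.571349982069857
0.7 [298.2, 163.5, 337.4, 216.9] ((470.9338073730469, -120.20560455322266), (31.469114303588867, 52.814884185791016), 86.98884582519531)
[  2.60610772  -0.29166694 125.01857448]
0.61 [330.7, 53.0, 391.7, 122.9] ((558.7840576171875, -162.41627502441406), (33.1051139831543, 50.972412109375), 59.03578567504883)
[ 92.41463538  37.57424781 124.92896865]
```

View pics/w6.png

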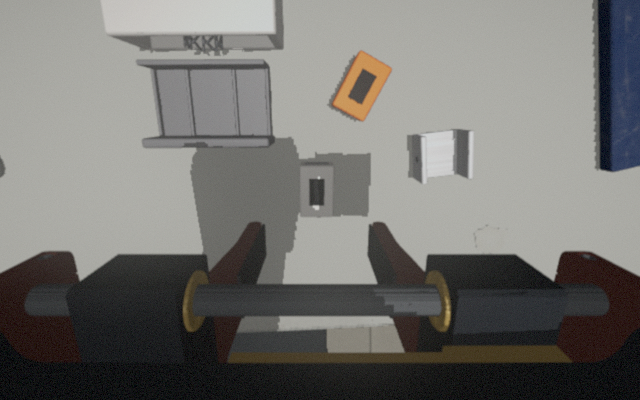

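Cartridge stands alone at (317,190), and the caddy is empty. Grasping its sides.

```bash
python3 -m jog '[0.06,0.001,0,0.04,0, 0.06,0.001,0,0.08,0, 0.06,0.001,0,0.11,0, 0.06,0.001,0,0.125,0, 0.06,0.001,0,0.125,0, 0.02,0.001,0,0.125,0, 0.02,0.001,0,0.125,0, 0.02,0.001,0,0.125,0, 0.02,0.001,0,0.125,0, 0.02,0.001,0,0.125,0, 0.02,0.001,0,0.125,0]' 20
python3 -m jog '[0.02,0,0,-0.01,0, 0.02,0,0,-0.03,0, 0.02,0,0,-0.06,0, 0.02,0,0,-0.08,0, 0.02,0,0,-0.08,0]'
python3 - <<'E'
from h import *
s=robot.observe(); M=rot(s['ee_rot']); print(s['tool_pos'],np.degrees(R.from_matrix(M).as_euler('ZYX'))[0])
print(M.T@(np.array([552.5,-34,43])-s['tool_pos']))
E
```

```text
clock: 18.5
tool_pos: [470.4, -120.8, 26.5]
ee_rot: [0.0, 1.0, -0.026, 0.001]
force: [-1.7, 0.4, 7.2]
grip_width: 31.9
clock: 19.0
tool_pos: [471.5, -120.9, 108.7]
ee_rot: [0.001, 1.0, -0.026, 0.003]
force: [0.1, 0.2, -0.2]
grip_width: 32.0
[ 471.51475188 -120.92646432  108.72347487] -2.9662905709802043
[ 76.04489532 -91.06601542  66.01931908]
```

```bash
python3 -m jog '[0.02,0.015,-0.02,0,0, 0.02,0.03,-0.04,0,0, 0.02,0.045,-0.06,0,0, 0.02,0.06,-0.08,0,0, 0.02,0.076,-0.091,0,0, 0.02,0.076,-0.091,0,0, 0.02,0.076,-0.091,0.02,0, 0.02,0.076,-0.091,0.02,0, 0.02,0.076,-0.091,0.02,0]'
python3 - <<'E'
from h import *
c=robot.read_camera('wrist'); s=robot.observe(); M=rot(s['ee_rot']); print(s['tool_pos'],s['force'],np.degrees(R.from_matrix(M).as_euler('ZYX'))[0])
print(M.T@(np.array([552.5,-34,43])-s['tool_pos']))
for d in robot.silhouettes('cartridge_center','wrist')[:1]:
    print(d['confidence'],d['bbox'],minrect(c,d['pixels'],s['tool_pos'][2]+1))
cv2.imwrite('pics/w7.png',cv2.resize(c['img'][80:310,190:450],(780,690))[:600])
E
```

```text
clock: 19.9
tool_pos: [549.3, -34.3, 85.2]
ee_rot: [0.0, 1.0, -0.026, -0.001]
force: [0.0, 0.8, 0.5]
grip_width: 31.9
[549.88759826 -34.21994618  85.81645202] [-0.0260143   0.09411704 -0.56767639] -3.00025144022269
[ 2.62721062 -0.36675951 42.81454   ]
0.85 [283.7, 199.3, 348.2, 283.8] ((555.1715698242188, -34.583621978759766), (31.658843994140625, 48.14574432373047), 87.0290756225586)
```

View pics/w7.png

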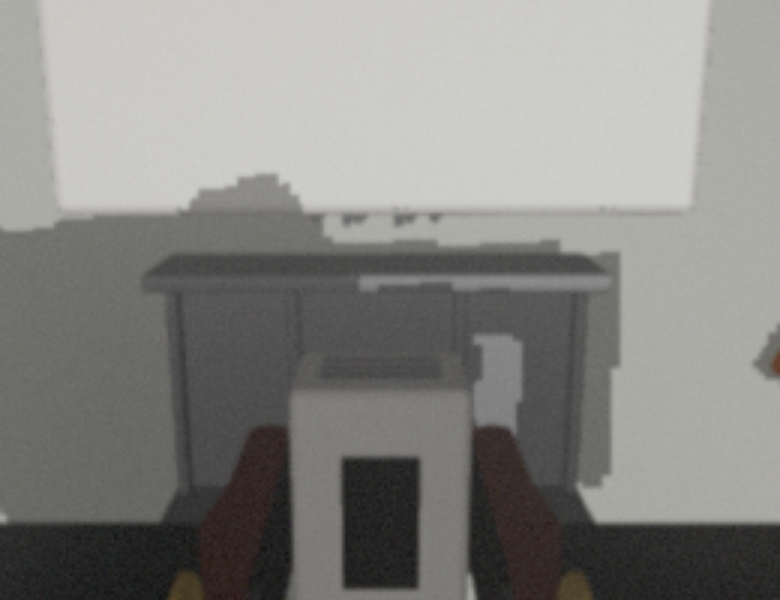

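```bash
python3 - <<'E'
from h import *
c=robot.read_camera('wrist'); s=robot.observe(); print(s['tool_pos'])
f=lambda x,y,z: np.round(at_z(c,190+x/3,80+y/3,z),1)
print('cart rear top edge',f(292,391,86),f(471,388,86),'lower',f(303,354,60),f(464,354,60))
print('window rear/front',f(342,457,86),f(419,589,86))
print('wall in',f(145,291,44),f(610,288,44))
print('ribs',f(299,300,23),f(460,300,23))
E
```

```text
[550.50679799 -34.05305971  86.27900816]
cart rear top edge [573.9 -20.1  86. ] [572.9 -50.7  86. ] lower [573.1 -19.8  60. ] [571.4 -51.8  60. ]
window rear/front [561.4 -27.9  86. ] [534.9 -40.3  86. ]
wall in [584.4  14.6  44. ] [579.8 -84.7  44. ]
ribs [576.1 -16.   23. ] [574.2 -54.3  23. ]
```

```bash
python3 -m jog '[0.02,0.005,0,0.0,0, 0.02,0.005,0,0.015,0, 0.02,0.005,0,0.028,0, 0.02,0.005,0,0.034,0, 0.02,0.005,0,0.038,0, 0.02,0.005,0,0.04,0, 0.02,0.005,0,0.04,0]'; python3 -m jog '[0.02,0,0,0.001,0, 0.02,0,0,0.001,0]'
```

```text
clock: 20.75
tool_pos: [555.4, -33.8, 45.6]
ee_rot: [-0.0, 1.0, -0.026, -0.0]
force: [-0.2, -0.3, -1.0]
grip_width: 31.8
clock: 20.95
tool_pos: [555.6, -33.9, 44.9]
ee_rot: [0.0, 1.0, -0.026, 0.0]
force: [-0.7, -1.3, -0.2]
grip_width: 32.0
```

```bash
python3 -m jog '[0.02,0,0,0.001,0, 0.02,0,0,0.001,0]';  python3 -m jog '[0.02,0,0,0.001,0, 0.02,0,0,0.001,0]'
```

```text
clock: 21.15
tool_pos: [555.9, -33.9, 44.5]
ee_rot: [0.0, 1.0, -0.026, 0.001]
force: [-1.6, -0.2, 6.3]
grip_width: 32.3
clock: 21.35
tool_pos: [556.8, -33.9, 44.4]
ee_rot: [0.0, 1.0, -0.026, 0.002]
force: [-1.8, -0.5, 11.7]
grip_width: 32.1
```

Seated on the floor at the expected height. Release and rise.

```bash
python3 -m jog '[0.02,0,0,-0.001,0, 0.045,0,0,-0.001,0, 0.045,0,0,-0.001,0, 0.045,0,0,-0.001,0, 0.045,0,0,-0.001,0, 0.045,0,0,-0.03,0, 0.045,0,0,-0.07,0, 0.045,-0.05,0,-0.1,0, 0.02,-0.09,0,-0.11,0, 0,-0.09,0,-0.11,0, 0,-0.09,0,-0.11,0]'
python3 - <<'E'
from h import *
c=robot.read_camera('wrist'); s=robot.observe(); print(s['tool_pos'],s['clock'])
for d in robot.silhouettes('cartridge_center','wrist')[:3]:
    print(d['confidence'],d['bbox'],minrect(c,d['pixels'],44))
cv2.imwrite('pics/w8.png',cv2.resize(c['img'][0:200,200:440],(720,600)))
E
```

```text
clock: 22.45
tool_pos: [465.6, -29.5, 153.4]
ee_rot: [0.0, 1.0, -0.026, 0.001]
force: [0.7, -0.5, 0.7]
grip_width: 24.7
[466.29577024 -29.38508404 152.9912453 ] 22.5
0.72 [426.3, 42.0, 498.7, 109.1] ((557.2278442382812, -150.63546752929688), (35.79294967651367, 50.17290115356445), 60.0129280090332)
0.57 [297.1, 58.2, 338.7, 121.9] ((553.8109130859375, -33.61444091796875), (31.35171127319336, 49.99397277832031), 86.54717254638672)
```

View pics/w8.png

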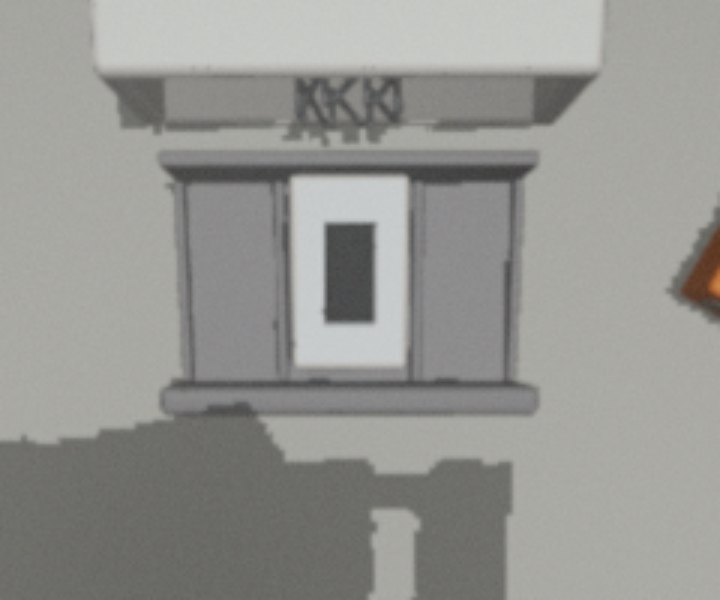

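Cartridge is flat in the nest between the ribs (crop 290–408, 175–368), centre (553.8,−33.6). Now push the tray in.

```bash
python3 -m jog '[0,0,0,0.04,0, 0,0,0,0.08,0, 0,0,0,0.105,0, 0,0,0,0.113,0, 0,0,0,0.113,0, 0,0.02,0,0.113,0, 0,0.035,0,0.113,0, 0,0.04,0,0.113,0, 0,0.045,0,0.113,0, 0,0.05,0,0.113,0]'
python3 -m jog '[0,0.006,0,0,0, 0,0.012,0,0,0, 0,0.018,0,0,0, 0,0.024,0,0,0, 0,0.03,0,0,0, 0,0.036,0,0,0, 0,0.042,0,0,0, 0,0.048,0,0,0, 0,0.053,0,0,0, 0,0.058,0,0,0, 0,0.06,0,0,0, 0,0.06,0,0,0]'
```

```text
clock: 23.55
tool_pos: [514.9, -31.8, 40.0]
ee_rot: [0.0, 1.0, -0.026, -0.0]
force: [-4.0, -0.0, 1.9]
grip_width: 0.3
clock: 24.75
tool_pos: [575.7, -34.9, 39.5]
ee_rot: [-0.0, 1.0, -0.026, 0.0]
force: [-4.3, 1.6, 3.5]
grip_width: 0.5
```

```bash
python3 -m jog '[0,0.003,0,0,0, 0,0.006,0,0,0, 0,0.008,0,0,0, 0,0.009,0,0,0, 0,0.009,0,0,0]'; python3 -m jog '[0,0.001,0,0,0, 0,0.002,0,0,0, 0,0.002,0,0,0]'
```

```text
clock: 25.25
tool_pos: [584.1, -35.3, 39.5]
ee_rot: [-0.0, 1.0, -0.026, -0.0]
force: [-4.3, 1.6, 2.9]
grip_width: 0.7
clock: 25.55
tool_pos: [584.7, -35.4, 39.4]
ee_rot: [0.0, 1.0, -0.026, -0.002]
force: [-9.1, 0.7, 7.0]
grip_width: 0.7
```

```bash
python3 -m jog '[0,0.001,0,0,0, 0,0.001,0,0,0]'; python3 -m jog '[0,-0.003,0,0,0, 0,-0.006,0,0,0, 0,-0.009,0,0,0, 0,-0.012,0,0,0, 0,-0.018,0,0,0, 0,-0.035,0,0,0, 0,-0.07,0,-0.03,0, 0,-0.11,0,-0.07,0, 0,-0.12,0,-0.11,0, 0,-0.12,0,-0.11,0, 0,-0.12,0,-0.11,0]'
python3 - <<'E'
from h import *
c=robot.read_camera('wrist'); s=robot.observe(); print(s['tool_pos'],s['clock'],s['force'])
for t in ('tray_front','cartridge_center'):
  for d in robot.silhouettes(t,'wrist')[:3]:
    print(t,d['confidence'],d['bbox'],minrect(c,d['pixels'],50))
cv2.imwrite('pics/w9.png',cv2.resize(c['img'][0:200,200:440],(720,600)))
cv2.imwrite('pics/s9.png',robot.read_camera('scene')['img'])
E
```

```text
clock: 25.75
tool_pos: [584.8, -35.4, 39.4]
ee_rot: [0.0, 1.0, -0.026, -0.003]
force: [-12.4, 1.1, 9.9]
grip_width: 0.1
clock: 26.85
tool_pos: [468.8, -29.7, 151.1]
ee_rot: [0.0, 1.0, -0.026, 0.002]
force: [-0.0, -0.3, -0.2]
grip_width: 0.6
[468.20866969 -29.61857061 149.87365564] 26.9 [ 0.01336     0.58232651 -1.75917916]
tray_front 0.85 [248.3, 31.6, 384.8, 61.5] ((589.5496215820312, -35.22864532470703), (103.1390151977539, 20.123640060424805), 87.00570678710938)
tray_front 0.29 [293.8, 31.1, 337.2, 41.3] ((596.1621704101562, -35.63364028930664), (30.04856300354004, 6.8329176902771), 87.00623321533203)
cartridge_center 0.62 [425.3, 45.4, 500.1, 114.9] ((557.3004760742188, -147.81173706054688), (35.21397018432617, 49.72011947631836), 59.389827728271484)
cartridge_center 0.59 [295.2, 31.2, 340.1, 40.7] ((596.1625366210938, -35.62211990356445), (30.048830032348633, 6.833137035369873), 87.00569915771484)
```

View pics/w9.png

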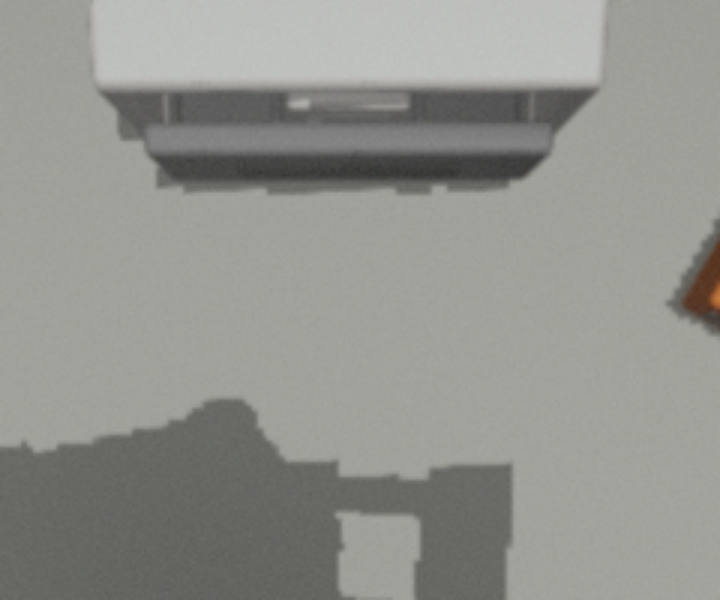

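The tray is shut and held, with the cartridge's front end visible behind the panel at crop (290–410, 95–108). One last numeric check.

```bash
python3 - <<'E'
from h import *
c=robot.read_camera('wrist'); f=lambda x,y,z: np.round(at_z(c,200+x/3,y/3,z),1)
print('cart front',f(290,109,44),f(410,108,44),'panel out',f(148,153,50),f(552,151,50),'in',f(148,125,50),f(552,123,50))
c=robot.read_camera('top')
for t in ('timer','dropper_bottle','petri_dish','tray_front'):
    for d in robot.spot_in(t,'top')[:1]: print(t,d['confidence'],np.round(d['bbox']))
E
```

```text
cart front [595.2 -20.5  44. ] [593.8 -50.8  44. ] panel out [585.7  15.3  50. ] [580.9 -85.5  50. ] in [592.1  14.6  50. ] [587.3 -85.4  50. ]
timer 0.88 [226. 215. 249. 237.]
dropper_bottle 0.55 [413. 167. 423. 175.]
petri_dish 0.73 [210. 150. 236. 171.]
tray_front 0.46 [209. 152. 232. 173.]
```

```bash
python3 -c "
from workcell import robot
print(robot.sign_off())"
```

```text
the job is handed in; nothing more can be done
None
```

I released the tray, lifted the cartridge out of the caddy by its ends and stood it on the bench. I then took it again by its sides, laid it flat in the nest and pushed the tray in until it latched. I handed the job in at about 27 s; sign-off gives no verdict.

**Last checks:**
- **Tray:** it stayed shut for about a second with the arm clear. The panel's outer edge measured x ≈ 583 mm, against 584–586 mm at the start, which is within calibration error.
- **Cartridge:** the front edge was about 11 mm behind the panel face, which puts its centre about 36 mm behind the face; the nest centre is at 36 mm. In y its centre was at about −35.6 mm, against about −36 mm for the nest axis.
- **Bystanders:** the timer, bottle and petri dish were detected within a few pixels of their starting boxes in the top view.

**Disagreements and slips:**
- In the last top view the `tray_front` detector gave a low-confidence (0.46) false hit on the petri dish. I ignored it and used the wrist view.
- After the first press I put the lift in the wrong column, so the gripper swung 110 mm sideways in free space. The force reading stayed near zero and nothing was touched.

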